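Close the test pot's lock ring with the pin spanner

ROBOT

A 6-joint arm with a two-finger parallel gripper is mounted at the origin on the work surface. World frame = base frame: x ahead of the robot, y to its left, z up, the work surface at z = 0. Lengths are in mm, angles in rad, forces in N, time in s.
With the tool pointing down it reaches from about 325 to 775 mm from the base axis. Payload 5.5 kg.
Tool frame: the origin (TCP) lies on the mounting face of the last link; the fingertips stand 182 mm ahead of it and the grasp point (between the pads) lies 163 mm ahead of it; z points along the fingers, y is the direction in which the jaws open and shut (so a half turn about z gives the same grasp; the last joint's range is limited). The gripper opens to 88 mm and grips with 3 to 60 N. Pads are 20 mm wide; open, the fingers measure 115 mm over their backs; the gripper's body (75 mm by 178 mm) begins 61 mm behind the grasp point.
Start: joints at [-1.35, 0.091, 1.231, -0, 1.82, -0.057], TCP at [164.544, -577.012, 404.631] pointing down, gripper open.
Joint ranges: [-2.87, 2.87], [-0.86, 2.18], [0.17, 2.46], [-1.51, 4.65], [0.06, 2.69], [-2.65, 2.65]. Speed limits (rad/s): [2.57, 2.57, 3.01, 3.14, 3.14, 3.14].

INTERFACE

Orientations are given as a unit quaternion [x, y, z, w].
In Python, from station import observe, eyes, ticket, models gives the robot as it stands.
- The arm moves only by the shell command python3 -m inch 'ROWS' [FORCE]. ROWS is JSON, a list of rows, each an object of numbers: "wx", "wy", "wz": the turn, a rotation vector about the tool's x, y, z in units of 8 degrees (1.0 is 8 degrees); "dx", "dy", "dz": the shift along the tool's x, y, z in units of 50 mm (1.0 is 50 mm); "grip": the closure, from 0 (fully open) to 1 (shut). A call has exactly 10 rows; each row shifts and turns the commanded pose from where the row before left it, along the tool's axes as they then stand; what a row does not reach is not made up. A row lasts 1/10 s, in which the tool goes at most 50 mm and 8.59 degrees, less where a joint would pass 70% of its speed; a pose out of reach is approached as far as the arm can. A call is refused whole if a number of a shift passes 1 or a number of a turn 1, either way. A call with a gripper value outside its range is refused whole. The fingers move at their own pace and stop on an object; FORCE is the grip in N (left out, the last holds). Time passes only in rows, so rows that do not move let the fingers close, or fill a call up. It gives the time, the measured TCP pose, the force and the opening at its end, in the units of the state.
- observe(): the state, without advancing time (a new reading comes with each control period).
- eyes.capture(name): name is "scene" or "side" or "wrist"; returns the picture (400x640x3 uint8, blue, green, red); there is no depth.
- eyes.get_calibration(name): a dict with "K" (3x3 intrinsics, pixels), "R" (3x3) and "t" (3): a world point X has camera coordinates R X + t. Camera axes: x right, y down, z forward; pixel columns grow to the right and rows downward; lengths in mm; the calibration is good to about 2 mm. A picture is of the moment at which its call begins: read the wrist's pose just before it. get_calibration takes no time and is no camera call; for the wrist camera it gives the pose at the moment of the call.
- ticket.job_done(): hands the job in, once; it reports no verdict.
Trained networks look in the newest picture that a camera, given by its name, has taken for a name from the list of things; names that differ only in an ending like _2 or _b are one class to them, and where a whole thing is asked for, a point or a joint stands for the part that bears it (a point fixed in the world has none). Each returns a list of dicts, best first, with "confidence" (0 to 1); they miss things now and then, are a little off and sometimes report something else, mostly with a low value. They report only what shows in the picture. A call takes as long as a camera call. They do not tell look-alikes from the thing itself.
- models.outline_of(query, camera): "mask" (400x640 bool, what is visible of it) and "position" ([column, row] in pixels, amid what is visible of it).
The state is a dict: "clock": time; "joints": joint angles; "joint_velocities": joint speeds; "tau": joint torques, N m; "tcp_pos": TCP position; "eef_rot": TCP orientation; "force": force on the tool from outside, world axes, zero at the start; "moment": the same for the moment, N m; "finger_gap": finger opening in mm.
Only numpy, scipy, OpenCV 4.12 (cv2) and the standard library are available. Lean on these libraries where they do the work, as an engineer would, in place of code of your own. Each camera call takes 0.05 s, during which the arm holds its last target.

TASK

Take the pin spanner that fits the two holes in the test pot's lock ring, lower it until both prongs are fully home in the holes, and only then turn the ring clockwise (seen from above) until its lug comes up against the stop post. Let go and leave the spanner standing in the ring; leave the other spanner in its rest.

Things in the scene. Friction and masses are not known exactly. Their poses are not given: they have to be found in the camera images.
- wide_spanner_grip (a point): Centre of the upright black handle (40 mm long in x, 20 thick in y, 50 tall) of the larger, fitting pin spanner, 0.3 kg. Below it a steel crossbar 112x24x14 along x, with two prongs pointing down, 10 thick, 18 long, 90 apart; tips 57 below this point. Crossbar lies on a fixed dark steel channel rest, walls 30 high, prongs between them: lift straight up 25 or more. Same after half a turn.
- narrow_spanner_grip (a point): The same point on the smaller pin spanner, which does not fit: same handle, crossbar only 74 mm long, prongs 52 mm apart. It stays in its own rest, identical to the other's. Either spanner may be in either place.
- ring_top (a point): Centre of the upper face of the aluminium lock ring (140 mm across, 22 thick, 48 bore) on a fixed round grey pot; turns with the ring. x runs through both spanner holes, centred 45 mm either side, 26 mm wide, 22 deep: a 10 mm prong has 8 mm play all round, so the ring follows up to 10 degrees late. y points to the lug on the rim, z up. Prongs home: crossbar on the ring, handle centre 39 mm above.
- lock_ring (a joint): Turn of the lock ring in rad, growing clockwise seen from above: starts at 0 to 0.25; at 1.0 its lug (16 mm wide, 19 mm out from the rim) meets the fixed dark steel stop post (16 mm square, top 4 mm above the ring), a hard stop. Steady friction 0.15 N m; stays where it is left.
Things that resemble listed ones, but are neither listed nor needed, are in the scene too. What is shaped like the part that bears wide_spanner_grip but purple is not meant. Leave any green look-alike of the part that bears ring_top alone.

How it is judged:
By the outcome, as a careful person would: the job done as asked, in the order asked, and still so for the second after the job is handed in, with the robot touching nothing.
It also fails if it takes over 42 s, if anything falls off the work surface, if the arm or the gripper's body presses on something with over 40 N, if the wrist force passes 120 N, or if a joint passes its speed limit or range.

## Working session

There is one attempt and no reset: what is moved stays moved. The work goes in short steps, Python scripts to look and compute and a shell command to move; the robot and the scene stay as the last step left them, time stands still between calls to the robot, and variables do not carry over. Pictures are saved under pics/ and viewed, and the job is handed in when it is done.

```bash
mkdir -p pics; ls
python3 - <<'E'
from station import observe, eyes, ticket, models
import cv2,numpy as np
s=observe();print({k:np.round(v,3) for k,v in s.items()})
for n in("scene","side","wrist"):
    im=eyes.capture(n);cv2.imwrite(f"pics/{n}0.png",im)
    c=eyes.get_calibration(n);print(n,np.round(c["K"],1).tolist(),np.round(c["R"],3).tolist(),np.round(c["t"],1))
    if n!="wrist" or 1:
        for q in("wide_spanner_grip","narrow_spanner_grip","ring_top"):
            try:
                for d in models.outline_of(q,n): print(n,q,round(d["confidence"],2),np.round(d["position"]),d["mask"].sum())
            except Exception as e: print(e)
print(observe()["clock"])
E
```

```text
pics
{'clock': np.float64(0.0), 'joints': array([-1.35 ,  0.092,  1.232, -0.   ,  1.82 , -0.057]), 'joint_velocities': array([-0.003, -0.   ,  0.001,  0.   ,  0.002, -0.001]), 'tau': array([ 0.0000e+00, -4.4646e+01, -4.0645e+01,  7.0000e-02,  2.9000e-02,
       -0.0000e+00]), 'tcp_pos': array([ 164.547, -577.041,  403.501]), 'eef_rot': array([ 0.99 ,  0.138, -0.   , -0.001]), 'force': array([-0.37 , -1.067, -0.13 ]), 'moment': array([-0.028, -0.063, -0.018]), 'finger_gap': np.float64(88.027)}
scene [[382.7, 0.0, 321.9], [0.0, 382.7, 202.8], [0.0, 0.0, 1.0]] [[0.525, 0.851, 0.02], [0.598, -0.352, -0.72], [-0.605, 0.39, -0.694]] [-412.1 -177.8 1418.3]
scene wide_spanner_grip 0.9 [169. 293.] 589
scene wide_spanner_grip 0.68 [142. 254.] 668
scene narrow_spanner_grip 0.75 [251. 268.] 310
scene ring_top 0.91 [422. 140.] 770
scene ring_top 0.81 [356. 221.] 1499
side [[430.6, 0.0, 321.9], [0.0, 430.6, 200.8], [0.0, 0.0, 1.0]] [[0.98, -0.2, -0.007], [-0.159, -0.754, -0.637], [0.122, 0.625, -0.771]] [-443.6  259.7 1351.4]
side wide_spanner_grip 0.68 [377. 332.] 499
side wide_spanner_grip 0.61 [321. 352.] 467
side narrow_spanner_grip 0.79 [368. 268.] 319
side ring_top 0.72 [340. 190.] 1024
side ring_top 0.61 [267. 114.] 692
wrist [[307.7, 0.0, 320.7], [0.0, 307.7, 199.3], [0.0, 0.0, 1.0]] [[0.274, -0.962, -0.0], [-0.925, -0.264, 0.272], [-0.261, -0.074, -0.962]] [-599.   -32.7  390.4]
0.6
```

View pics/scene0.png

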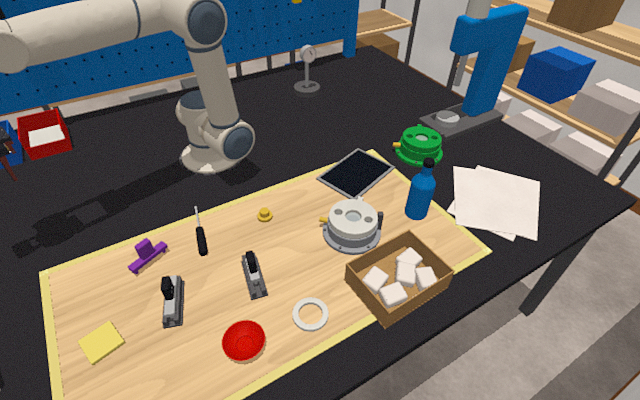

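View pics/side0.png

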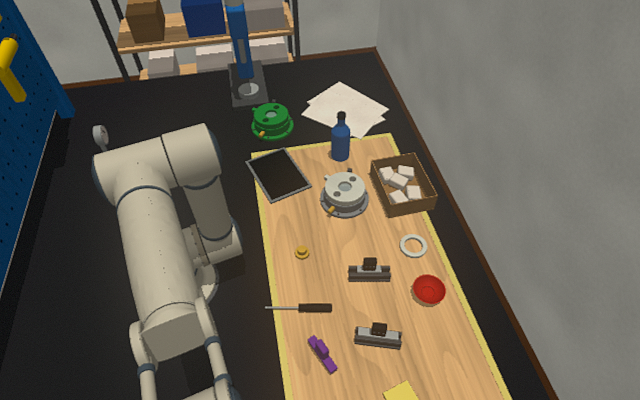

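View pics/wrist0.png

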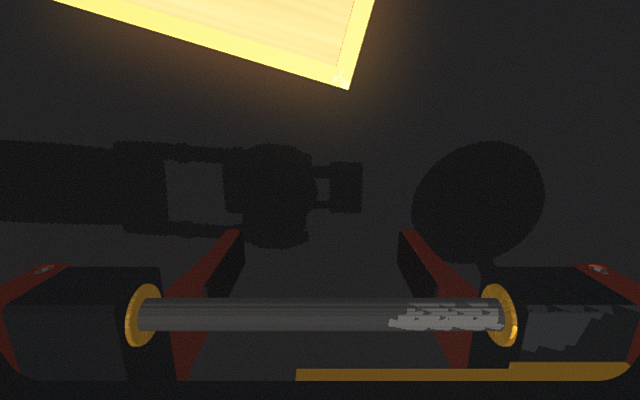

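The scene picture shows two black-handled spanners in grey rests, at (172,295) and (253,270). There is also a purple look-alike at (147,255), a grey pot with an aluminium ring at (352,220), and a green look-alike ring at (420,142). I'll enlarge the two black-handled spanners and measure them.

```bash
cat > h.py <<'E'
import numpy as np,cv2
from station import observe, eyes, models
from scipy.optimize import least_squares
def cal(n):
    c=eyes.get_calibration(n);return np.array(c["K"]),np.array(c["R"]),np.array(c["t"])
def proj(C,X):
    K,R,t=C;p=K@(R@np.asarray(X,float)+t);return p[:2]/p[2]
def onz(C,uv,z):
    K,R,t=C;d=R.T@np.linalg.inv(K)@np.array([uv[0],uv[1],1.]);o=-R.T@t
    return o+d*(z-o[2])/d[2]
def tri(obs):
    r=least_squares(lambda X:np.concatenate([proj(C,X)-uv for C,uv in obs]),[450,-100,60]);return r.x,np.abs(r.fun).max()
E
python3 - <<'E'
from h import *
a=cv2.imread("pics/scene0.png");b=cv2.imread("pics/side0.png")
f=lambda im,x,y,w,h,s:cv2.resize(im[y:y+h,x:x+w],None,fx=s,fy=s,interpolation=cv2.INTER_CUBIC)
cv2.imwrite("pics/c1.png",np.vstack([f(a,145,240,130,95,6)[:, :780]]))
cv2.imwrite("pics/c2.png",f(b,335,250,80,105,5))
cv2.imwrite("pics/c3.png",np.hstack([f(a,315,190,78,65,5),f(b,310,160,78,65,5)]))
E
```

```text
(no output)
```

View pics/c1.png

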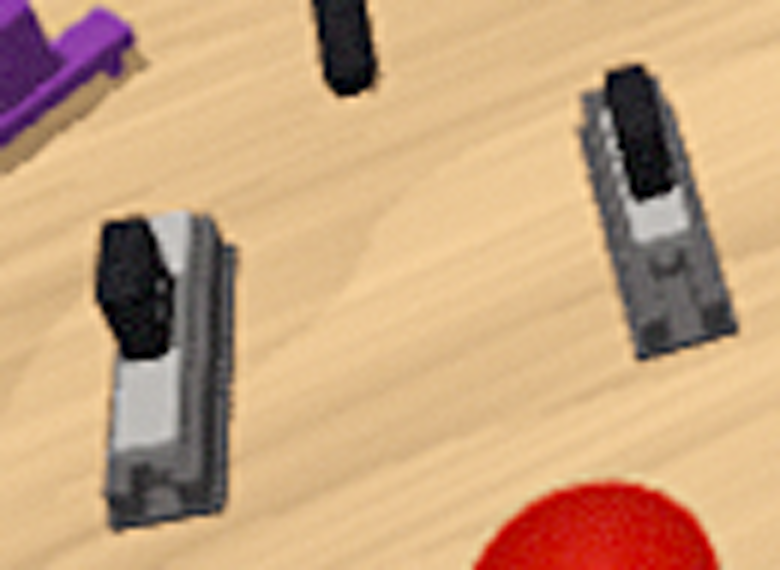

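View pics/c2.png

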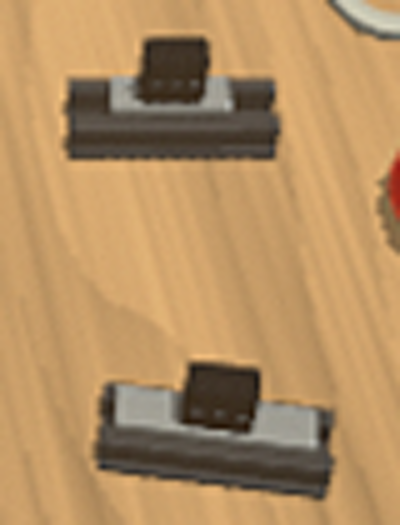

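View pics/c3.png

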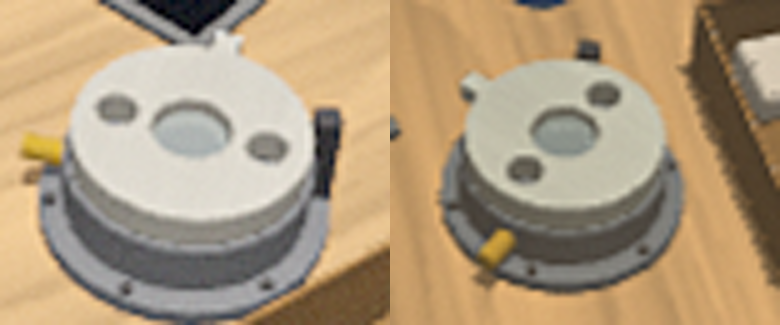

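Two candidates: scene (172,295) has a bright crossbar filling nearly the whole rest, so it is the wide spanner. Scene (253,270) has a short crossbar with empty channel at its ends, so it is the narrow one. In the side picture these are (378,335) and (369,268). The lock ring is on the grey pot, with its lug at the back (scene (361,199)) and the black stop post at scene (380,216). Next I'll measure positions.

Run:
```python
from h import *
S=cal("scene");D=cal("side")
s=lambda x,y:(145+x/6-.5+.08,240+y/6-.5+.08)
d=lambda x,y:(335+x/5-.4,250+y/5-.4)
P={"+x+y":(s(178,440),d(320,408)),"-x+y":(s(190,213),d(117,385)),"hand ctr-top+x-y":(s(118,290),d(238,430))}
for k,(u,v) in list(P.items())[:2]:
    print(k,tri([(S,u),(D,v)]),onz(S,u,44),onz(D,v,44))
u=s(115,445);v=d(316,445);print("+x-y",tri([(S,u),(D,v)]),onz(S,u,44),onz(D,v,44))
v=d(115,425);print("-x-y",onz(D,v,44))
# ring
r=lambda x,y:(315+x/5-.4,190+y/5-.4)
q=lambda x,y:(310+(x-390)/5-.4,160+y/5-.4)
for k,a,b in [("hole1",r(116,110),q(525,169)),("hole2",r(268,148),q(603,95)),("bore",r(192,129),q(566,131)),("lug",r(228,45),q(475,86)),("post",r(327,118),q(589,46))]:
    X,e=tri([(S,a),(D,b)]);print(k,np.round(X,1),round(e,2))
```

```text
+x+y (array([ 608.64702073, -301.87844752,   44.87359967]), np.float64(0.6913593685742399)) [ 607.11922384 -300.64547847   44.        ] [ 609.65587883 -303.75945201   44.        ]
-x+y (array([ 502.08947361, -265.97736934,   42.20734133]), np.float64(0.325158049991046)) [ 503.00139785 -265.26945371   44.        ] [ 502.15434413 -267.75664216   44.        ]
+x-y (array([ 599.53101429, -323.02900344,   47.03946271]), np.float64(0.5246175784622551)) [ 596.65744471 -322.28799034   44.        ] [ 600.90778345 -323.5856638    44.        ]
-x-y [ 495.20717687 -290.03787082   44.        ]
hole1 [546.1 200.1  74. ] 0.1
hole2 [615.8 258.   73.3] 0.16
bore [581.9 228.8  74.4] 0.06
lug [529.7 292.1  67.3] 0.4
post [616.4 300.3  77.8] 0.32
```

```bash
python3 -m inch '[{"dx":0.6,"dy":-0.22,"dz":0.1},{"dx":0.9,"dy":-0.33,"dz":0.15},{"dx":0.9,"dy":-0.33,"dz":0.15},{"dx":0.9,"dy":-0.33,"dz":0.15},{"dx":0.9,"dy":-0.33,"dz":0.15},{"dx":0.9,"dy":-0.33,"dz":0.15},{"dx":0.9,"dy":-0.33,"dz":0.15},{"dx":0.9,"dy":-0.33,"dz":0.15},{"dx":0.9,"dy":-0.33,"dz":0.15},{"dx":0.6,"dy":-0.22,"dz":0.1}]'
python3 -m inch '[{"wz":-1},{"wz":-1},{"wz":-1},{"wz":-1},{"wz":-1},{"wz":-1},{"wz":-1},{"wz":-1},{"wz":-1},{"wz":-1}]'
python3 -m inch '[{"wz":-1},{"wz":-1},{"wz":-1},{"wz":-1},{"wz":-1},{"wz":-1},{"wz":-1},{"wz":-1},{"wz":-0.2},{}]'
python3 - <<'E'
from h import *
s=observe();C=cal("wrist");im=eyes.capture("wrist");cv2.imwrite("pics/w1.png",im)
print({k:np.round(v,3) for k,v in s.items()})
S=cal("scene");D=cal("side");
print("bottle base",onz(S,(415,217),0),onz(D,(340,159),0),"top",tri([(S,(428,163)),(D,(341,114))]))
for q in("wide_spanner_grip",):
  for d in models.outline_of(q,"wrist"): print(d["confidence"],d["position"],onz(C,d["position"],69))
print(proj(C,(551.3,-295.5,94)))
E
```

```text
{'clock': np.float64(0.6), 'joints': array([-1.35 ,  0.091,  1.231,  0.   ,  1.82 , -0.057]), 'joint_velocities': array([ 0.001,  0.001, -0.   , -0.001, -0.001,  0.   ]), 'tau': array([-1.0000e-03, -4.4588e+01, -4.0628e+01,  7.0000e-02,  1.9000e-02,
       -0.0000e+00]), 'tcp_pos': array([ 164.562, -576.991,  404.67 ]), 'eef_rot': array([0.99 , 0.138, 0.   , 0.   ]), 'force': array([-0.078,  0.832,  0.572]), 'moment': array([0.022, 0.003, 0.007]), 'finger_gap': np.float64(87.479)}
bottle base [630.83445859 440.34798518   0.        ] [614.10140769 433.34071913   0.        ] top (array([617.50824881, 451.30864398, 204.32026267]), np.float64(1.034578424438962))
[  37.71237727 -560.30909622]validation failed for argument at $[0]...
validation failed for argument at $[0]...
validation failed for argument at $[0]...
```

View pics/w1.png

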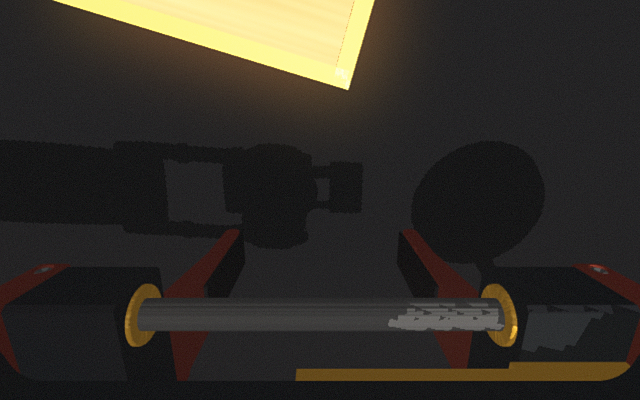

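The call was refused, so each row probably needs every key. I'll give all of them.

```bash
python3 -m inch '[{"dx":0.6,"dy":-0.22,"dz":0.1,"wx":0,"wy":0,"wz":0,"grip":0},{"dx":0.9,"dy":-0.33,"dz":0.15,"wx":0,"wy":0,"wz":0,"grip":0},{"dx":0.9,"dy":-0.33,"dz":0.15,"wx":0,"wy":0,"wz":0,"grip":0},{"dx":0.9,"dy":-0.33,"dz":0.15,"wx":0,"wy":0,"wz":0,"grip":0},{"dx":0.9,"dy":-0.33,"dz":0.15,"wx":0,"wy":0,"wz":0,"grip":0},{"dx":0.9,"dy":-0.33,"dz":0.15,"wx":0,"wy":0,"wz":0,"grip":0},{"dx":0.9,"dy":-0.33,"dz":0.15,"wx":0,"wy":0,"wz":0,"grip":0},{"dx":0.9,"dy":-0.33,"dz":0.15,"wx":0,"wy":0,"wz":0,"grip":0},{"dx":0.9,"dy":-0.33,"dz":0.15,"wx":0,"wy":0,"wz":0,"grip":0},{"dx":0.6,"dy":-0.22,"dz":0.1,"wx":0,"wy":0,"wz":0,"grip":0}]'
```

```text
clock: 1.7
tcp_pos: [528.3, -311.4, 333.9]
eef_rot: [0.99, 0.139, 0.0, -0.0]
force: [-0.6, 0.6, -0.2]
finger_gap: 87.8
```

```bash
python3 -m inch '[{"dx":0,"dy":0,"dz":0,"wx":0,"wy":0,"wz":-1,"grip":0},{"dx":0,"dy":0,"dz":0,"wx":0,"wy":0,"wz":-1,"grip":0},{"dx":0,"dy":0,"dz":0,"wx":0,"wy":0,"wz":-1,"grip":0},{"dx":0,"dy":0,"dz":0,"wx":0,"wy":0,"wz":-1,"grip":0},{"dx":0,"dy":0,"dz":0,"wx":0,"wy":0,"wz":-1,"grip":0},{"dx":0,"dy":0,"dz":0,"wx":0,"wy":0,"wz":-1,"grip":0},{"dx":0,"dy":0,"dz":0,"wx":0,"wy":0,"wz":-1,"grip":0},{"dx":0,"dy":0,"dz":0,"wx":0,"wy":0,"wz":-1,"grip":0},{"dx":0,"dy":0,"dz":0,"wx":0,"wy":0,"wz":-1,"grip":0},{"dx":0,"dy":0,"dz":0,"wx":0,"wy":0,"wz":-1,"grip":0}]'
python3 -m inch '[{"dx":0,"dy":0,"dz":0,"wx":0,"wy":0,"wz":-1,"grip":0},{"dx":0,"dy":0,"dz":0,"wx":0,"wy":0,"wz":-1,"grip":0},{"dx":0,"dy":0,"dz":0,"wx":0,"wy":0,"wz":-1,"grip":0},{"dx":0,"dy":0,"dz":0,"wx":0,"wy":0,"wz":-1,"grip":0},{"dx":0,"dy":0,"dz":0,"wx":0,"wy":0,"wz":-1,"grip":0},{"dx":0,"dy":0,"dz":0,"wx":0,"wy":0,"wz":-1,"grip":0},{"dx":0,"dy":0,"dz":0,"wx":0,"wy":0,"wz":-1,"grip":0},{"dx":0,"dy":0,"dz":0,"wx":0,"wy":0,"wz":-1,"grip":0},{"dx":0,"dy":0,"dz":0,"wx":0,"wy":0,"wz":-0.2,"grip":0},{"dx":0,"dy":0,"dz":0,"wx":0,"wy":0,"wz":0,"grip":0}]'
python3 - <<'E'
from h import *
s=observe();C=cal("wrist");im=eyes.capture("wrist");cv2.imwrite("pics/w2.png",im)
print({k:np.round(s[k],3) for k in("clock","joints","tcp_pos","eef_rot")})
for d in models.outline_of("wide_spanner_grip","wrist"): print(d["confidence"],d["position"],onz(C,d["position"],69))
print(proj(C,(551.3,-295.5,94)))
E
```

```text
clock: 2.7
tcp_pos: [526.2, -313.7, 334.6]
eef_rot: [0.668, 0.745, 0.0, -0.0]
force: [0.4, 0.3, 0.2]
finger_gap: 87.8
clock: 3.7
tcp_pos: [526.2, -313.7, 334.6]
eef_rot: [0.162, 0.987, 0.0, -0.0]
force: [0.1, 0.7, 0.7]
finger_gap: 88.3
{'clock': np.float64(3.7), 'joints': array([-0.593,  0.122,  1.321,  0.   ,  1.698, -1.839]), 'tcp_pos': array([ 526.211, -313.726,  334.623]), 'eef_rot': array([ 0.162,  0.987,  0.   , -0.   ])}
0.84 [260.0, 33.4] [ 390.03753508 -312.89884644   69.        ]
0.82 [344.0, 212.7] [ 538.91640977 -296.26047428   69.        ]
[352.10524586 236.99198891]
```

View pics/w2.png

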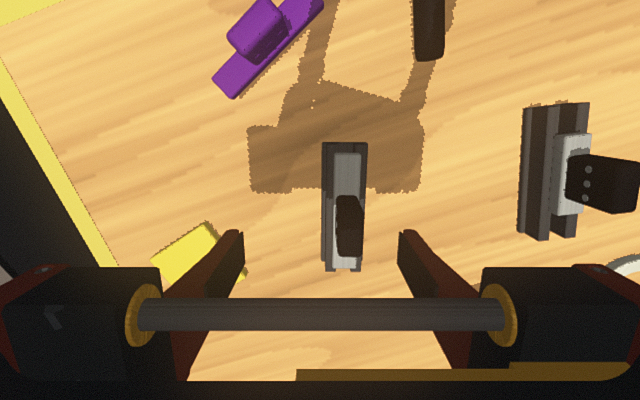

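Run:
```python
from h import *
im=cv2.imread("pics/w2.png")
cv2.imwrite("pics/c4.png",cv2.resize(im[135:285,300:390],None,fx=4,fy=4,interpolation=cv2.INTER_CUBIC))
```

```text
(no output)
```

View pics/c4.png

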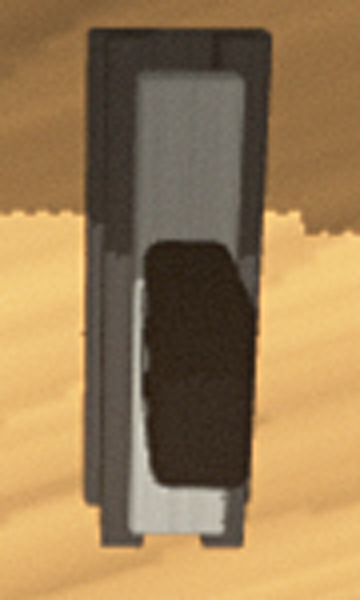

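Run:
```python
from h import *
C=cal("wrist")
P=[np.array(onz(C,(300+x/4-.4,135+y/4-.4),44)) for x,y in((137,72),(242,73),(226,533),(130,533))]
for p in P: print(np.round(p,1))
m=lambda a,b:(a+b)/2
a=m(P[0],P[1]);b=m(P[2],P[3]);print("len",np.linalg.norm(a-b),"w",np.linalg.norm(P[0]-P[1]),np.linalg.norm(P[2]-P[3]),"ctr",m(a,b),"ang",np.degrees(np.arctan2(*(a-b)[1::-1])))
# handle top +x face / near end edge: (155,488)-(250,485) 94
for x,y in((160,487),(248,485),(255,310)): print("h",np.round(onz(C,(300+x/4-.4,135+y/4-.4),94),1))
```

```text
[ 491.7 -288.8   44. ]
[ 499.2 -267.1   44. ]
[ 605.  -302.8   44. ]
[ 597.5 -324.9   44. ]
len 111.77076852210192 w 23.00756528049057 23.385766569526897 ctr [ 548.35307961 -295.90937207   44.        ] ang 161.2589811138845
h [ 563.8 -309.6   94. ]
h [ 568.9 -293.1   94. ]
h [ 534.7 -281.6   94. ]
```

The wrist crop confirms it: crossbar 111.8 mm long, centre (548.4,-295.9), angle 161.3°, which agrees with the first triangulation (551,-295.5). I'll align and descend.

```bash
python3 -m inch '[{"dx":-0.16,"dy":0.25,"dz":0.1,"wx":0,"wy":0,"wz":0,"grip":0},{"dx":-0.16,"dy":0.24,"dz":0.2,"wx":0,"wy":0,"wz":0,"grip":0},{"dx":0,"dy":0,"dz":0.3,"wx":0,"wy":0,"wz":0,"grip":0},{"dx":0,"dy":0,"dz":0.3,"wx":0,"wy":0,"wz":0,"grip":0},{"dx":0,"dy":0,"dz":0.3,"wx":0,"wy":0,"wz":0,"grip":0},{"dx":0,"dy":0,"dz":0.3,"wx":0,"wy":0,"wz":0,"grip":0},{"dx":0,"dy":0,"dz":0.2,"wx":0,"wy":0,"wz":0,"grip":0},{"dx":0,"dy":0,"dz":0.2,"wx":0,"wy":0,"wz":0,"grip":0},{"dx":0,"dy":0,"dz":0.1,"wx":0,"wy":0,"wz":0,"grip":0},{"dx":0,"dy":0,"dz":0,"wx":0,"wy":0,"wz":0,"grip":0}]'
python3 - <<'E'
from h import *
for n in("wrist","side"): cv2.imwrite(f"pics/{n}3.png",eyes.capture(n))
cv2.imwrite("pics/c5.png",np.vstack([cv2.imread("pics/wrist3.png")[100:350],cv2.imread("pics/side3.png")[150:400]]))
E
```

```text
clock: 4.8
tcp_pos: [549.0, -295.6, 233.8]
eef_rot: [0.161, 0.987, 0.0, -0.001]
force: [-0.7, -0.1, 0.1]
finger_gap: 87.7
```

View pics/c5.png

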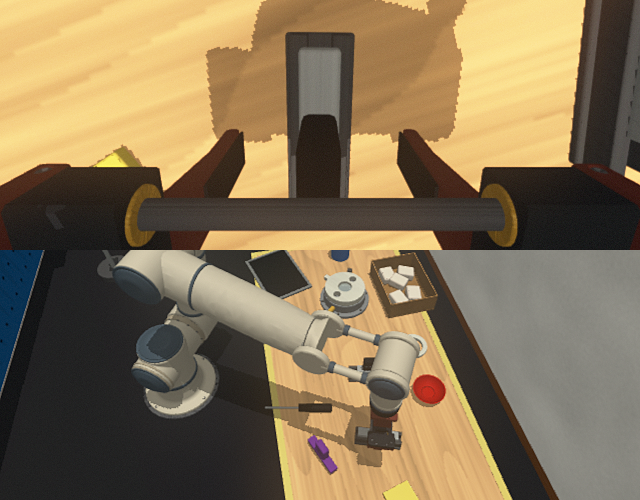

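The handle is centred between the fingers at wrist column 320. Now I'll close, then lift.

```bash
python3 -m inch '[{"dx":0,"dy":0,"dz":0,"wx":0,"wy":0,"wz":0,"grip":1},{"dx":0,"dy":0,"dz":0,"wx":0,"wy":0,"wz":0,"grip":1},{"dx":0,"dy":0,"dz":0,"wx":0,"wy":0,"wz":0,"grip":1},{"dx":0,"dy":0,"dz":0,"wx":0,"wy":0,"wz":0,"grip":1},{"dx":0,"dy":0,"dz":0,"wx":0,"wy":0,"wz":0,"grip":1},{"dx":0,"dy":0,"dz":0,"wx":0,"wy":0,"wz":0,"grip":1},{"dx":0,"dy":0,"dz":0,"wx":0,"wy":0,"wz":0,"grip":1},{"dx":0,"dy":0,"dz":0,"wx":0,"wy":0,"wz":0,"grip":1},{"dx":0,"dy":0,"dz":0,"wx":0,"wy":0,"wz":0,"grip":1},{"dx":0,"dy":0,"dz":0,"wx":0,"wy":0,"wz":0,"grip":1}]' 40
```

```text
clock: 5.9
tcp_pos: [549.1, -295.7, 234.7]
eef_rot: [0.161, 0.987, -0.0, 0.0]
force: [0.0, -1.7, -0.1]
finger_gap: 19.8
```

```bash
python3 -m inch '[{"dx":0,"dy":0,"dz":-0.1,"wx":0,"wy":0,"wz":0,"grip":1},{"dx":0,"dy":0,"dz":-0.2,"wx":0,"wy":0,"wz":0,"grip":1},{"dx":0,"dy":0,"dz":-0.3,"wx":0,"wy":0,"wz":0,"grip":1},{"dx":0,"dy":0,"dz":-0.3,"wx":0,"wy":0,"wz":0,"grip":1},{"dx":0,"dy":0,"dz":-0.3,"wx":0,"wy":0,"wz":0,"grip":1},{"dx":0,"dy":0,"dz":-0.3,"wx":0,"wy":0,"wz":0,"grip":1},{"dx":0,"dy":0,"dz":-0.3,"wx":0,"wy":0,"wz":0,"grip":1},{"dx":0,"dy":0,"dz":-0.3,"wx":0,"wy":0,"wz":0,"grip":1},{"dx":0,"dy":0,"dz":-0.2,"wx":0,"wy":0,"wz":0,"grip":1},{"dx":0,"dy":0,"dz":-0.1,"wx":0,"wy":0,"wz":0,"grip":1}]'
python3 - <<'E'
from h import *
s=observe()
a=eyes.capture("wrist");b=eyes.capture("side");cv2.imwrite("pics/c6.png",np.vstack([a[100:350],b[150:400]]))
p=np.degrees(2*np.arctan2(s["eef_rot"][1],s["eef_rot"][0]));r=np.radians(p)
d=np.array([582,229])-s["tcp_pos"][:2]
print(p,s["tcp_pos"],"dx",(d@[np.cos(r),np.sin(r)])/50,"dy",(d@[np.sin(r),-np.cos(r)])/50,s["finger_gap"],s["force"])
E
```

```text
clock: 6.9
tcp_pos: [549.2, -295.6, 356.3]
eef_rot: [0.161, 0.987, -0.0, 0.001]
force: [0.6, -0.5, -2.6]
finger_gap: 19.8
161.5182362088531 [ 549.24054896 -295.62885439  356.33762881] dx 2.7047789953695265 dy 10.159114980198844 19.76223278899653 [ 0.55419695 -0.51254771 -2.57902358]
```

View pics/c6.png

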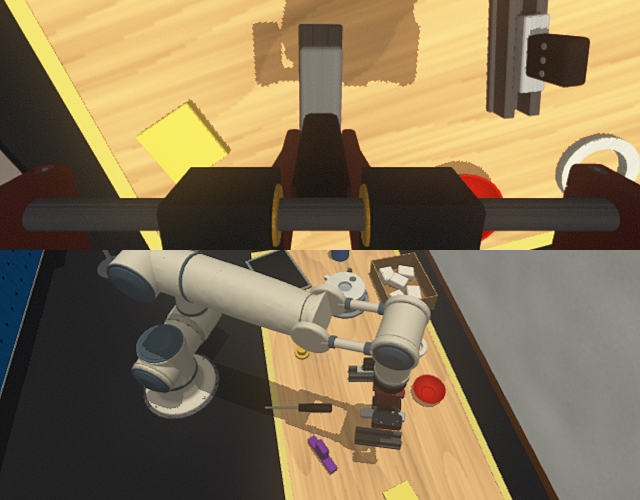

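```bash
python3 -m inch '[{"dx":0.11,"dy":0.4,"dz":0,"wx":0,"wy":0,"wz":0,"grip":1},{"dx":0.22,"dy":0.8,"dz":0,"wx":0,"wy":0,"wz":0,"grip":1},{"dx":0.22,"dy":0.8,"dz":0,"wx":0,"wy":0,"wz":0,"grip":1},{"dx":0.22,"dy":0.8,"dz":0,"wx":0,"wy":0,"wz":0,"grip":1},{"dx":0.22,"dy":0.8,"dz":0,"wx":0,"wy":0,"wz":0,"grip":1},{"dx":0.22,"dy":0.8,"dz":0,"wx":0,"wy":0,"wz":0,"grip":1},{"dx":0.22,"dy":0.8,"dz":0,"wx":0,"wy":0,"wz":0,"grip":1},{"dx":0.22,"dy":0.8,"dz":0,"wx":0,"wy":0,"wz":0,"grip":1},{"dx":0.22,"dy":0.8,"dz":0,"wx":0,"wy":0,"wz":0,"grip":1},{"dx":0.22,"dy":0.8,"dz":0,"wx":0,"wy":0,"wz":0,"grip":1}]'
python3 -m inch '[{"dx":0.22,"dy":0.8,"dz":0,"wx":0,"wy":0,"wz":0,"grip":1},{"dx":0.22,"dy":0.8,"dz":0,"wx":0,"wy":0,"wz":0,"grip":1},{"dx":0.17,"dy":0.76,"dz":0,"wx":0,"wy":0,"wz":0,"grip":1},{"dx":0,"dy":0.2,"dz":0,"wx":0,"wy":0,"wz":-0.6,"grip":1},{"dx":0,"dy":0,"dz":0,"wx":0,"wy":0,"wz":-1,"grip":1},{"dx":0,"dy":0,"dz":0,"wx":0,"wy":0,"wz":-1,"grip":1},{"dx":0,"dy":0,"dz":0,"wx":0,"wy":0,"wz":-1,"grip":1},{"dx":0,"dy":0,"dz":0,"wx":0,"wy":0,"wz":-1,"grip":1},{"dx":0,"dy":0,"dz":0,"wx":0,"wy":0,"wz":-1,"grip":1},{"dx":0,"dy":0,"dz":0,"wx":0,"wy":0,"wz":-1,"grip":1}]'
python3 -m inch '[{"dx":0,"dy":0,"dz":0,"wx":0,"wy":0,"wz":-0.66,"grip":1},{"dx":0,"dy":0,"dz":0,"wx":0,"wy":0,"wz":0,"grip":1},{"dx":0,"dy":0,"dz":0,"wx":0,"wy":0,"wz":0,"grip":1},{"dx":0,"dy":0,"dz":0,"wx":0,"wy":0,"wz":0,"grip":1},{"dx":0,"dy":0,"dz":0,"wx":0,"wy":0,"wz":0,"grip":1},{"dx":0,"dy":0,"dz":0,"wx":0,"wy":0,"wz":0,"grip":1},{"dx":0,"dy":0,"dz":0,"wx":0,"wy":0,"wz":0,"grip":1},{"dx":0,"dy":0,"dz":0,"wx":0,"wy":0,"wz":0,"grip":1},{"dx":0,"dy":0,"dz":0,"wx":0,"wy":0,"wz":0,"grip":1},{"dx":0,"dy":0,"dz":0,"wx":0,"wy":0,"wz":0,"grip":1}]'
python3 - <<'E'
from h import *
s=observe()
for n in("wrist","side","scene"): cv2.imwrite(f"pics/{n}7.png",eyes.capture(n))
p=np.degrees(2*np.arctan2(s["eef_rot"][1],s["eef_rot"][0]))
print(p,s["tcp_pos"],s["joints"],s["finger_gap"],s["clock"])
C=cal("wrist")
for X in((546.1,200.1,74),(615.8,258,74),(582,229,74)): print(proj(C,X))
E
```

```text
clock: 8.0
tcp_pos: [569.7, 100.5, 353.6]
eef_rot: [0.16, 0.987, -0.0, -0.001]
force: [0.8, -0.6, -2.7]
finger_gap: 20.2
clock: 9.0
tcp_pos: [581.4, 229.9, 353.3]
eef_rot: [-0.298, 0.955, 0.0, -0.001]
force: [0.6, 0.1, -2.4]
finger_gap: 19.9
clock: 10.0
tcp_pos: [582.2, 229.0, 354.6]
eef_rot: [-0.339, 0.941, -0.0, 0.0]
force: [0.0, 0.8, -2.5]
finger_gap: 19.7
219.5869477273562 [582.18113671 228.97593348 354.6415391 ] [ 3.20349310e-01  1.55837289e-01  1.24898918e+00 -5.16509930e-06
  1.73675045e+00 -1.94137045e+00] 19.710003270461133 10.0
[320.62614669 146.32458859]
[320.82719145 245.86534164]
[319.92651421 199.19853884]
```

View pics/wrist7.png

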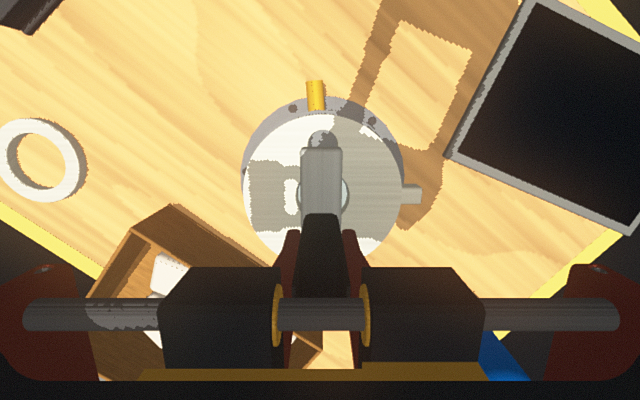

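View pics/side7.png

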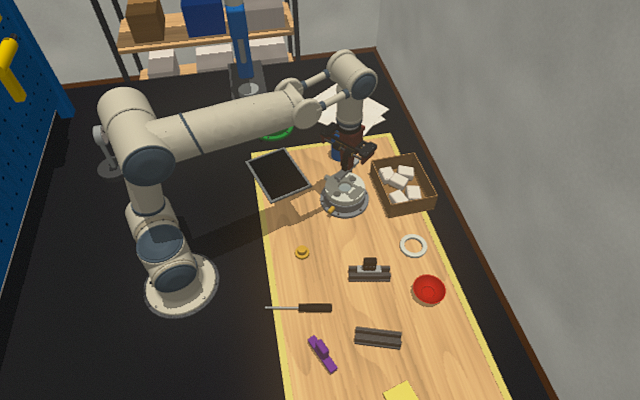

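View pics/scene7.png

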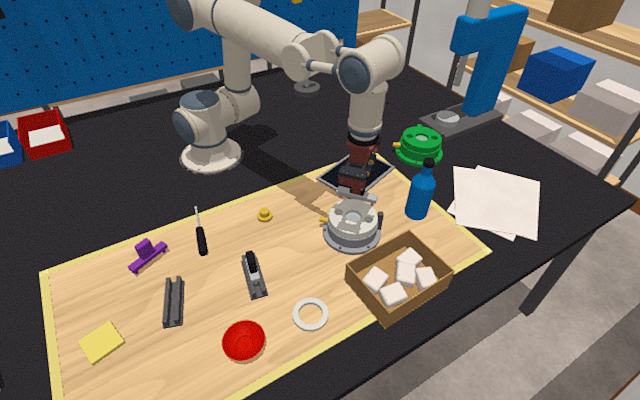

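Run:
```python
from h import *
im=cv2.imread("pics/wrist7.png")
cv2.imwrite("pics/c7.png",cv2.resize(im[95:275,230:430],None,fx=4,fy=3.3,interpolation=cv2.INTER_CUBIC))
```

```text
(no output)
```

View pics/c7.png

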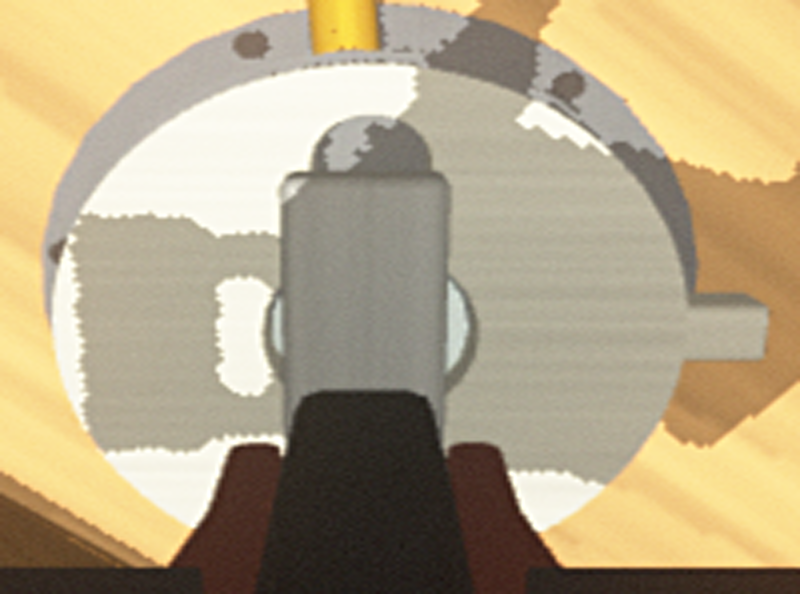

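Run:
```python
from h import *
C=cal("wrist")
f=lambda x,y:(230+x/4-.4,95+y/3.3-.4)
R=np.array([onz(C,f(x,y),74)[:2] for x,y in((52,290),(75,212),(370,64),(416,67),(600,150),(690,300),(605,487),(543,530),(195,530),(110,450))])
r=least_squares(lambda q:np.hypot(*(R-q[:2]).T)-q[2],[582,229,70]);print(r.x,np.round(r.fun,1))
r=least_squares(lambda q:np.hypot(*(R-q[:2]).T)-70,[582,229]);print(r.x,np.round(r.fun,1))
h=np.array([onz(C,f(x,y),74)[:2] for x,y in((313,170),(432,170),(328,135),(415,133),(372,116))]);
q=least_squares(lambda q:np.hypot(*(h-q[:2]).T)-13,[546,200]).x;print("hole1",q,np.degrees(np.arctan2(*(r.x-q)[::-1])))
l=np.array([onz(C,f(x,y),68)[:2] for x,y in((768,328),)])[0];print("lug",l,np.degrees(np.arctan2(*(l-r.x)[::-1])))
A=onz(C,f(281,178),164);B=onz(C,f(450,178),164);A2=onz(C,f(284,440),164);B2=onz(C,f(446,440),164)
print("bar",A,B,np.linalg.norm(A-B),(A+B)/2,"axis",np.degrees(np.arctan2(*((A2-A))[1::-1])),np.degrees(np.arctan2(*((B2-B))[1::-1])))
e=(A+B)/2;u=np.array([np.cos(np.radians(39.6)),np.sin(np.radians(39.6))]);print("bar centre",e[:2]+56*u)
```

```text
[578.53623299 228.57058052  69.34545188] [ 0.6  1.2 -0.1 -0.1 -1.3  0.8  0.1  0.3  0.4 -2. ]
[578.60137699 228.65132194] [-0.   0.6 -0.6 -0.7 -1.9  0.2 -0.6 -0.5 -0.3 -2.7]
hole1 [544.81542933 201.33380402] 38.95715872192495
lug [521.52095259 297.15886034] 129.80103433534137
bar [547.16095483 186.10603718 164.        ] [532.33516738 204.02792246 164.        ] 23.25936252825936 [539.74806111 195.06697982 164.        ] axis 39.09988367408875 39.95292128592884
bar centre [582.8968027  230.76272325]
```

```bash
python3 -m inch '[{"dx":0.03,"dy":0.02,"dz":0.08,"wx":0,"wy":0,"wz":0,"grip":1},{"dx":0,"dy":0,"dz":0.15,"wx":0,"wy":0,"wz":0,"grip":1},{"dx":0,"dy":0,"dz":0.15,"wx":0,"wy":0,"wz":0,"grip":1},{"dx":0,"dy":0,"dz":0.15,"wx":0,"wy":0,"wz":0,"grip":1},{"dx":0,"dy":0,"dz":0.15,"wx":0,"wy":0,"wz":0,"grip":1},{"dx":0,"dy":0,"dz":0.15,"wx":0,"wy":0,"wz":0,"grip":1},{"dx":0,"dy":0,"dz":0.15,"wx":0,"wy":0,"wz":0,"grip":1},{"dx":0,"dy":0,"dz":0.08,"wx":0,"wy":0,"wz":0,"grip":1},{"dx":0,"dy":0,"dz":0,"wx":0,"wy":0,"wz":0,"grip":1},{"dx":0,"dy":0,"dz":0,"wx":0,"wy":0,"wz":0,"grip":1}]'
python3 - <<'E'
from h import *
s=observe()
I={n:eyes.capture(n) for n in("wrist","side","scene")}
for n in I: cv2.imwrite(f"pics/{n}8.png",I[n])
f=lambda im,x,y,w,h,k:cv2.resize(im[y:y+h,x:x+w],None,fx=k,fy=k,interpolation=cv2.INTER_CUBIC)
cv2.imwrite("pics/c8.png",np.hstack([f(I["scene"],310,170,78,85,5),f(I["side"],305,140,78,85,5)]))
cv2.imwrite("pics/w8.png",f(I["wrist"],210,70,220,180,3.3))
print(s["tcp_pos"],s["force"],s["finger_gap"],s["clock"])
S=cal("scene");D=cal("side")
E
```

```text
clock: 11.15
tcp_pos: [580.4, 228.8, 301.9]
eef_rot: [-0.339, 0.941, -0.0, 0.0]
force: [-0.2, 1.0, -2.6]
finger_gap: 19.7
[580.42004492 228.84881284 301.85429958] [-0.23252684  0.97487895 -2.59509896] 19.74023622814996 11.15
```

View pics/c8.png

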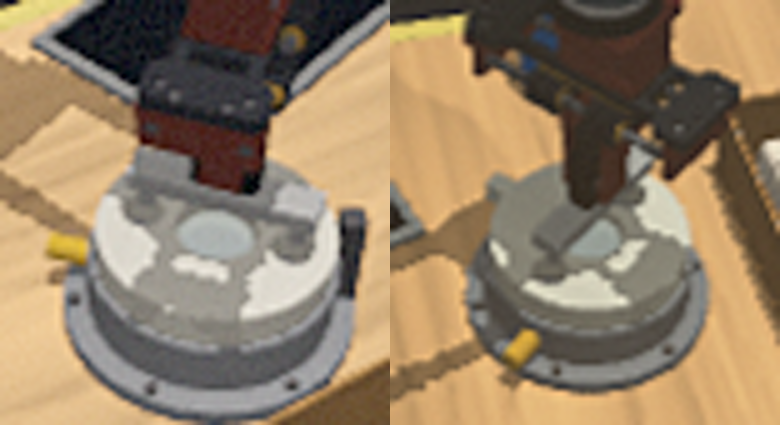

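View pics/w8.png

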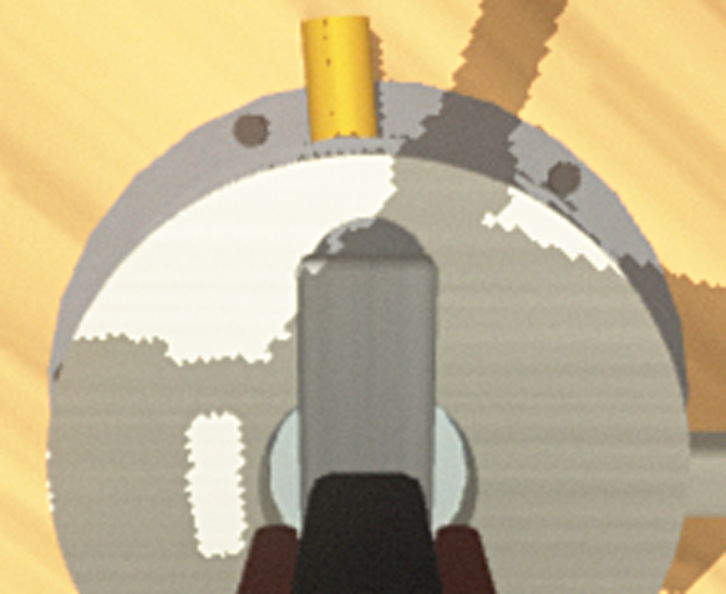

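Run:
```python
from h import *
C=cal("wrist");f=lambda x,y:(210+x/3.3-.35,70+y/3.3-.35)
u=np.array([np.cos(np.radians(39.6)),np.sin(np.radians(39.6))]);c=np.array([580.4,228.8]);v=np.array([-u[1],u[0]])
for n,p,z in(("holeedge(exp -58)",(370,218),74),("barend(exp -56)",(368,257),111),("rim(-70)",(372,155),74),("boreL",(262,480),74),("boreR",(477,480),74),("holeL",(316,250),74),("holeR",(428,250),74)):
    d=onz(C,f(*p),z)[:2]-c;print(n,np.round([d@u,d@v],1))
```

```text
holeedge(exp -58) [-58.3   1.4]
barend(exp -56) [-54.5   0.9]
rim(-70) [-70.6   1.8]
boreL [ -2.7 -21.9]
boreR [-2.7 24.6]
holeL [-51.9  -9.6]
holeR [-51.9  13.2]
```

Lateral and longitudinal errors are both under 2 mm, with 8 mm of play. I'll lower the prongs into the holes.

```bash
python3 -m inch '[{"dx":0,"dy":0,"dz":0.06,"wx":0,"wy":0,"wz":0,"grip":1},{"dx":0,"dy":0,"dz":0.06,"wx":0,"wy":0,"wz":0,"grip":1},{"dx":0,"dy":0,"dz":0.06,"wx":0,"wy":0,"wz":0,"grip":1},{"dx":0,"dy":0,"dz":0.06,"wx":0,"wy":0,"wz":0,"grip":1},{"dx":0,"dy":0,"dz":0.06,"wx":0,"wy":0,"wz":0,"grip":1},{"dx":0,"dy":0,"dz":0.06,"wx":0,"wy":0,"wz":0,"grip":1},{"dx":0,"dy":0,"dz":0.03,"wx":0,"wy":0,"wz":0,"grip":1},{"dx":0,"dy":0,"dz":0.03,"wx":0,"wy":0,"wz":0,"grip":1},{"dx":0,"dy":0,"dz":0,"wx":0,"wy":0,"wz":0,"grip":1},{"dx":0,"dy":0,"dz":0,"wx":0,"wy":0,"wz":0,"grip":1}]'
```

```text
clock: 12.3
tcp_pos: [580.4, 228.8, 280.7]
eef_rot: [-0.339, 0.941, -0.0, 0.0]
force: [0.9, -0.2, -3.6]
finger_gap: 19.9
```

```bash
python3 -m inch '[{"dx":0,"dy":0,"dz":0.02,"wx":0,"wy":0,"wz":0,"grip":1},{"dx":0,"dy":0,"dz":0,"wx":0,"wy":0,"wz":0,"grip":1},{"dx":0,"dy":0,"dz":0.02,"wx":0,"wy":0,"wz":0,"grip":1},{"dx":0,"dy":0,"dz":0,"wx":0,"wy":0,"wz":0,"grip":1},{"dx":0,"dy":0,"dz":0,"wx":0,"wy":0,"wz":0,"grip":1},{"dx":0,"dy":0,"dz":0,"wx":0,"wy":0,"wz":0,"grip":1},{"dx":0,"dy":0,"dz":0,"wx":0,"wy":0,"wz":0,"grip":1},{"dx":0,"dy":0,"dz":0,"wx":0,"wy":0,"wz":0,"grip":1},{"dx":0,"dy":0,"dz":0,"wx":0,"wy":0,"wz":0,"grip":1},{"dx":0,"dy":0,"dz":0,"wx":0,"wy":0,"wz":0,"grip":1}]'
python3 - <<'E'
from h import *
s=observe()
I={n:eyes.capture(n) for n in("side","scene")}
f=lambda im,x,y,w,h,k:cv2.resize(im[y:y+h,x:x+w],None,fx=k,fy=k,interpolation=cv2.INTER_CUBIC)
cv2.imwrite("pics/c9.png",np.hstack([f(I["scene"],310,170,78,85,5),f(I["side"],305,140,78,85,5)]))
print(s["tcp_pos"],s["force"],s["moment"],s["clock"])
E
```

```text
clock: 13.3
tcp_pos: [580.4, 228.8, 278.6]
eef_rot: [-0.339, 0.941, 0.0, -0.0]
force: [-0.1, 0.6, -3.4]
finger_gap: 19.7
[580.38031843 228.84397395 278.62580701] [-0.12308159  0.62449177 -3.35859946] [ 0.12065167 -0.1314574   0.04828503] 13.3
```

View pics/c9.png

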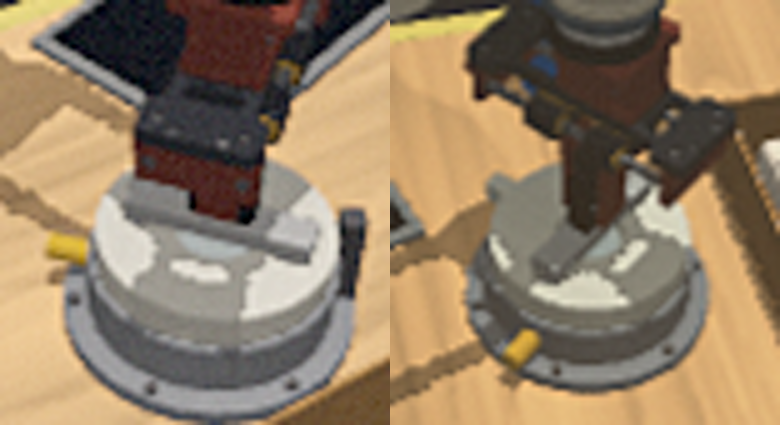

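The bar looks almost seated, but there is no contact yet. I'll keep going in small steps until the force shows it.

```bash
python3 -m inch '[{"dx":0,"dy":0,"dz":0.02,"wx":0,"wy":0,"wz":0,"grip":1},{"dx":0,"dy":0,"dz":0,"wx":0,"wy":0,"wz":0,"grip":1},{"dx":0,"dy":0,"dz":0.02,"wx":0,"wy":0,"wz":0,"grip":1},{"dx":0,"dy":0,"dz":0,"wx":0,"wy":0,"wz":0,"grip":1},{"dx":0,"dy":0,"dz":0,"wx":0,"wy":0,"wz":0,"grip":1},{"dx":0,"dy":0,"dz":0,"wx":0,"wy":0,"wz":0,"grip":1},{"dx":0,"dy":0,"dz":0,"wx":0,"wy":0,"wz":0,"grip":1},{"dx":0,"dy":0,"dz":0,"wx":0,"wy":0,"wz":0,"grip":1},{"dx":0,"dy":0,"dz":0,"wx":0,"wy":0,"wz":0,"grip":1},{"dx":0,"dy":0,"dz":0,"wx":0,"wy":0,"wz":0,"grip":1}]'
```

```text
clock: 14.4
tcp_pos: [580.4, 228.8, 276.7]
eef_rot: [-0.339, 0.941, 0.0, 0.0]
force: [0.7, -1.3, -2.6]
finger_gap: 19.8
```

```bash
python3 -m inch '[{"dx":0,"dy":0,"dz":0.02,"wx":0,"wy":0,"wz":0,"grip":1},{"dx":0,"dy":0,"dz":0,"wx":0,"wy":0,"wz":0,"grip":1},{"dx":0,"dy":0,"dz":0.02,"wx":0,"wy":0,"wz":0,"grip":1},{"dx":0,"dy":0,"dz":0,"wx":0,"wy":0,"wz":0,"grip":1},{"dx":0,"dy":0,"dz":0,"wx":0,"wy":0,"wz":0,"grip":1},{"dx":0,"dy":0,"dz":0,"wx":0,"wy":0,"wz":0,"grip":1},{"dx":0,"dy":0,"dz":0,"wx":0,"wy":0,"wz":0,"grip":1},{"dx":0,"dy":0,"dz":0,"wx":0,"wy":0,"wz":0,"grip":1},{"dx":0,"dy":0,"dz":0,"wx":0,"wy":0,"wz":0,"grip":1},{"dx":0,"dy":0,"dz":0,"wx":0,"wy":0,"wz":0,"grip":1}]'
```

```text
clock: 15.4
tcp_pos: [580.2, 228.8, 276.6]
eef_rot: [-0.339, 0.941, -0.0, 0.001]
force: [-3.4, -3.0, 7.9]
finger_gap: 19.8
```

Contact: the net force rose by about 10 N with TCP z at 276.5, so the crossbar is on the ring (top about 72). I'll ease 1 mm and start turning clockwise (+wz).

```bash
python3 -m inch '[{"dx":0,"dy":0,"dz":-0.02,"wx":0,"wy":0,"wz":0.2,"grip":1},{"dx":0,"dy":0,"dz":0,"wx":0,"wy":0,"wz":0.4,"grip":1},{"dx":0,"dy":0,"dz":0,"wx":0,"wy":0,"wz":0.5,"grip":1},{"dx":0,"dy":0,"dz":0,"wx":0,"wy":0,"wz":0.5,"grip":1},{"dx":0,"dy":0,"dz":0,"wx":0,"wy":0,"wz":0.5,"grip":1},{"dx":0,"dy":0,"dz":0,"wx":0,"wy":0,"wz":0.5,"grip":1},{"dx":0,"dy":0,"dz":0,"wx":0,"wy":0,"wz":0.5,"grip":1},{"dx":0,"dy":0,"dz":0,"wx":0,"wy":0,"wz":0.5,"grip":1},{"dx":0,"dy":0,"dz":0,"wx":0,"wy":0,"wz":0.4,"grip":1},{"dx":0,"dy":0,"dz":0,"wx":0,"wy":0,"wz":0,"grip":1}]'
python3 - <<'E'
from h import *
s=observe()
I={n:eyes.capture(n) for n in("side","scene","wrist")}
f=lambda im,x,y,w,h,k:cv2.resize(im[y:y+h,x:x+w],None,fx=k,fy=k,interpolation=cv2.INTER_CUBIC)
cv2.imwrite("pics/c10.png",np.hstack([f(I["scene"],310,170,78,85,5),f(I["side"],305,140,78,85,5)]))
cv2.imwrite("pics/w10.png",I["wrist"])
print(np.degrees(2*np.arctan2(s["eef_rot"][1],s["eef_rot"][0])),s["tcp_pos"],s["force"],s["moment"],s["clock"])
E
```

```text
clock: 16.4
tcp_pos: [580.7, 228.7, 276.7]
eef_rot: [-0.066, 0.998, 0.0, 0.001]
force: [-0.2, -0.6, 5.1]
finger_gap: 19.9
187.51598290892204 [580.74513843 228.72518309 276.65351356] [-0.24897877 -0.61719603  5.06951244] [-0.11089501 -0.02362482 -0.0277936 ] 16.4
```

View pics/c10.png

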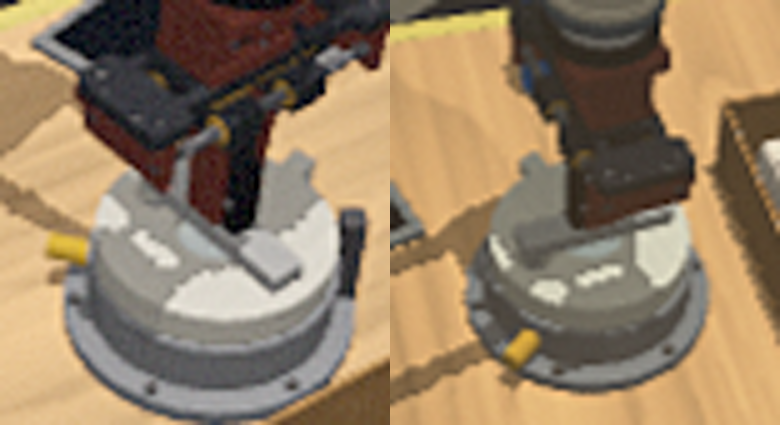

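View pics/w10.png

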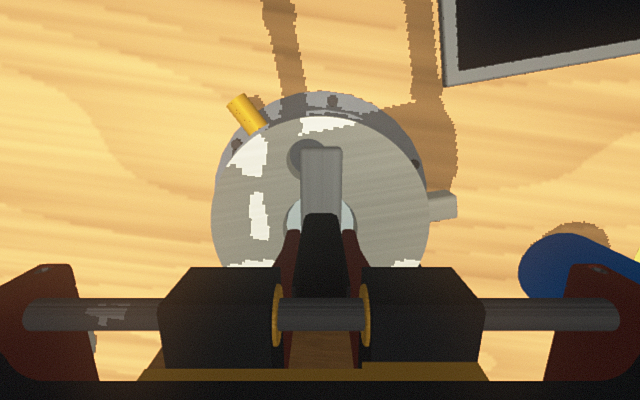

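The ring follows, with the lug moving toward the post. I'll continue.

```bash
python3 -m inch '[{"dx":0,"dy":0,"dz":0,"wx":0,"wy":0,"wz":0.3,"grip":1},{"dx":0,"dy":0,"dz":0,"wx":0,"wy":0,"wz":0.4,"grip":1},{"dx":0,"dy":0,"dz":0,"wx":0,"wy":0,"wz":0.4,"grip":1},{"dx":0,"dy":0,"dz":0,"wx":0,"wy":0,"wz":0.4,"grip":1},{"dx":0,"dy":0,"dz":0,"wx":0,"wy":0,"wz":0.4,"grip":1},{"dx":0,"dy":0,"dz":0,"wx":0,"wy":0,"wz":0.4,"grip":1},{"dx":0,"dy":0,"dz":0,"wx":0,"wy":0,"wz":0.4,"grip":1},{"dx":0,"dy":0,"dz":0,"wx":0,"wy":0,"wz":0.3,"grip":1},{"dx":0,"dy":0,"dz":0,"wx":0,"wy":0,"wz":0,"grip":1},{"dx":0,"dy":0,"dz":0,"wx":0,"wy":0,"wz":0,"grip":1}]'
cat > look.py <<'E'
import sys
from h import *
s=observe();k=sys.argv[1]
I={n:eyes.capture(n) for n in("side","scene","wrist")}
f=lambda im,x,y,w,h,k:cv2.resize(im[y:y+h,x:x+w],None,fx=k,fy=k,interpolation=cv2.INTER_CUBIC)
cv2.imwrite(f"pics/c{k}.png",np.hstack([f(I["scene"],310,170,78,85,5),f(I["side"],305,140,78,85,5)]))
cv2.imwrite(f"pics/w{k}.png",I["wrist"])
print(np.degrees(2*np.arctan2(s["eef_rot"][1],s["eef_rot"][0])),s["tcp_pos"],s["force"],s["moment"],s["clock"])
E
python3 look.py 11
```

```text
clock: 17.55
tcp_pos: [580.8, 228.2, 276.7]
eef_rot: [0.142, 0.99, -0.0, 0.001]
force: [1.3, -3.6, 6.0]
finger_gap: 19.8
163.6254599904812 [580.81836604 228.24863642 276.66513378] [ 1.27825647 -3.63277575  5.96109274] [-0.58878353 -0.05263233  0.1526359 ] 17.55
```

View pics/c11.png

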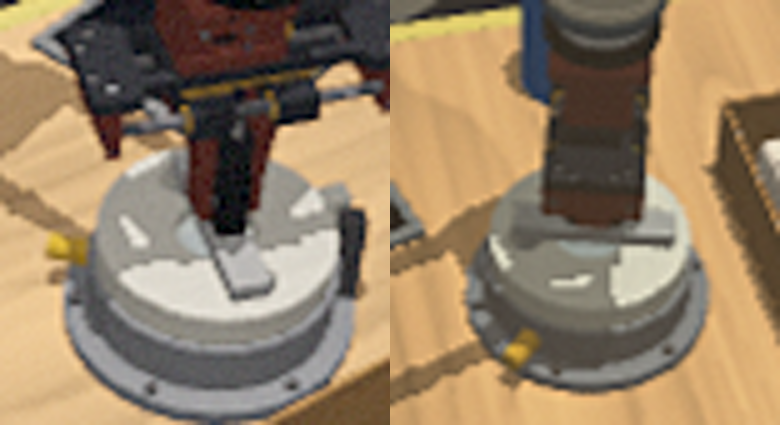

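View pics/w11.png

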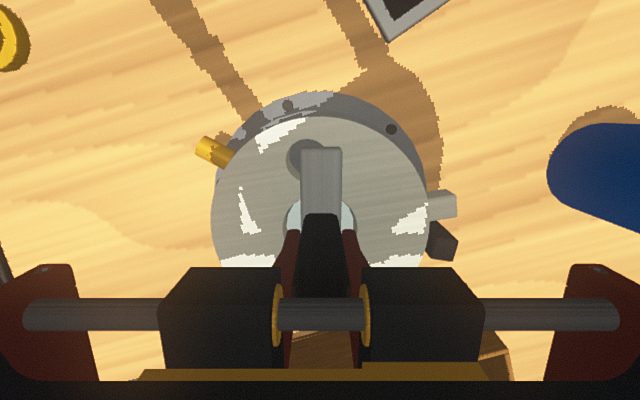

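The lug at wrist (442,207) is just short of the post at (442,240). I'll turn slowly for the rest.

```bash
python3 -m inch '[{"dx":0,"dy":0,"dz":0,"wx":0,"wy":0,"wz":0.15,"grip":1},{"dx":0,"dy":0,"dz":0,"wx":0,"wy":0,"wz":0.15,"grip":1},{"dx":0,"dy":0,"dz":0,"wx":0,"wy":0,"wz":0.15,"grip":1},{"dx":0,"dy":0,"dz":0,"wx":0,"wy":0,"wz":0.15,"grip":1},{"dx":0,"dy":0,"dz":0,"wx":0,"wy":0,"wz":0.15,"grip":1},{"dx":0,"dy":0,"dz":0,"wx":0,"wy":0,"wz":0.15,"grip":1},{"dx":0,"dy":0,"dz":0,"wx":0,"wy":0,"wz":0,"grip":1},{"dx":0,"dy":0,"dz":0,"wx":0,"wy":0,"wz":0,"grip":1},{"dx":0,"dy":0,"dz":0,"wx":0,"wy":0,"wz":0,"grip":1},{"dx":0,"dy":0,"dz":0,"wx":0,"wy":0,"wz":0,"grip":1}]'
python3 look.py 12
```

```text
clock: 18.7
tcp_pos: [580.8, 228.0, 276.7]
eef_rot: [0.204, 0.979, -0.001, 0.001]
force: [0.2, -4.5, 7.5]
finger_gap: 20.1
156.43319623638536 [580.75201729 227.97752896 276.66704722] [ 0.2359954  -4.50891216  7.52381232] [-0.83916069  0.17070104  0.1987502 ] 18.7
```

View pics/w12.png

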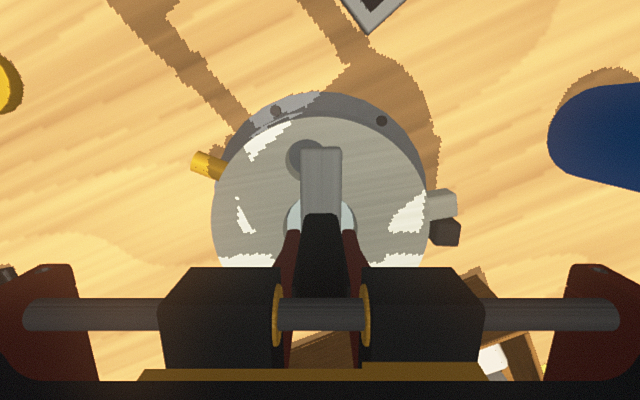

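```bash
python3 -m inch '[{"dx":0,"dy":0,"dz":0,"wx":0,"wy":0,"wz":0.1,"grip":1},{"dx":0,"dy":0,"dz":0,"wx":0,"wy":0,"wz":0.1,"grip":1},{"dx":0,"dy":0,"dz":0,"wx":0,"wy":0,"wz":0.1,"grip":1},{"dx":0,"dy":0,"dz":0,"wx":0,"wy":0,"wz":0.1,"grip":1},{"dx":0,"dy":0,"dz":0,"wx":0,"wy":0,"wz":0,"grip":1},{"dx":0,"dy":0,"dz":0,"wx":0,"wy":0,"wz":0,"grip":1},{"dx":0,"dy":0,"dz":0,"wx":0,"wy":0,"wz":0,"grip":1},{"dx":0,"dy":0,"dz":0,"wx":0,"wy":0,"wz":0,"grip":1},{"dx":0,"dy":0,"dz":0,"wx":0,"wy":0,"wz":0,"grip":1},{"dx":0,"dy":0,"dz":0,"wx":0,"wy":0,"wz":0,"grip":1}]'
python3 look.py 13
python3 - <<'E'
import cv2
im=cv2.imread("pics/w13.png");cv2.imwrite("pics/d13.png",cv2.resize(im[150:280,360:490],None,fx=4,fy=4,interpolation=cv2.INTER_CUBIC))
E
```

```text
clock: 19.85
tcp_pos: [580.5, 228.2, 276.7]
eef_rot: [0.231, 0.973, -0.001, 0.001]
force: [0.2, -5.1, 6.5]
finger_gap: 20.1
153.3459819341227 [580.52594236 228.16840747 276.67043319] [ 0.24851832 -5.11459001  6.52896119] [-0.89300798  0.26411437  1.17248936] 19.85
```

View pics/d13.png

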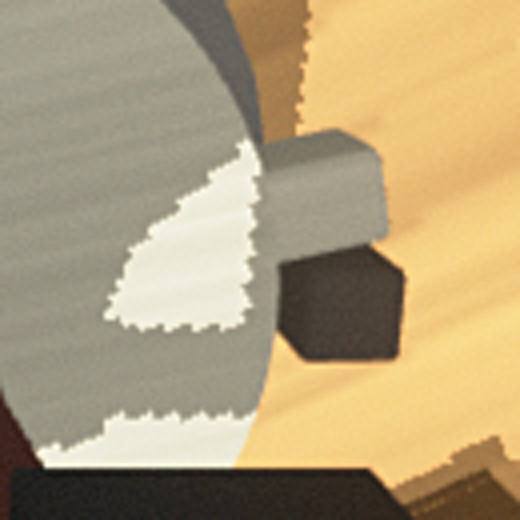

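The moment rose from 0.2 to 1.17 N·m and the lug is flush with the post, so the ring is at its stop. I'll ease the twist slightly (within the play, so the ring stays), then open.

```bash
python3 -m inch '[{"dx":0,"dy":0,"dz":-0.01,"wx":0,"wy":0,"wz":-0.1,"grip":1},{"dx":0,"dy":0,"dz":0,"wx":0,"wy":0,"wz":-0.1,"grip":1},{"dx":0,"dy":0,"dz":0,"wx":0,"wy":0,"wz":0,"grip":1},{"dx":0,"dy":0,"dz":0,"wx":0,"wy":0,"wz":0,"grip":0.4},{"dx":0,"dy":0,"dz":0,"wx":0,"wy":0,"wz":0,"grip":0.4},{"dx":0,"dy":0,"dz":0,"wx":0,"wy":0,"wz":0,"grip":0.4},{"dx":0,"dy":0,"dz":0,"wx":0,"wy":0,"wz":0,"grip":0.4},{"dx":0,"dy":0,"dz":0,"wx":0,"wy":0,"wz":0,"grip":0.4},{"dx":0,"dy":0,"dz":0,"wx":0,"wy":0,"wz":0,"grip":0.4},{"dx":0,"dy":0,"dz":0,"wx":0,"wy":0,"wz":0,"grip":0.4}]'
python3 look.py 14
```

```text
clock: 21.0
tcp_pos: [580.4, 228.9, 276.1]
eef_rot: [0.218, 0.976, 0.0, -0.0]
force: [-0.6, -1.3, 0.0]
finger_gap: 52.5
154.79999602315397 [580.35889088 228.90024183 276.10340075] [-0.57603432 -1.26226644  0.02550213] [ 0.03536463 -0.20236318  0.00660726] 21.0
```

View pics/w14.png

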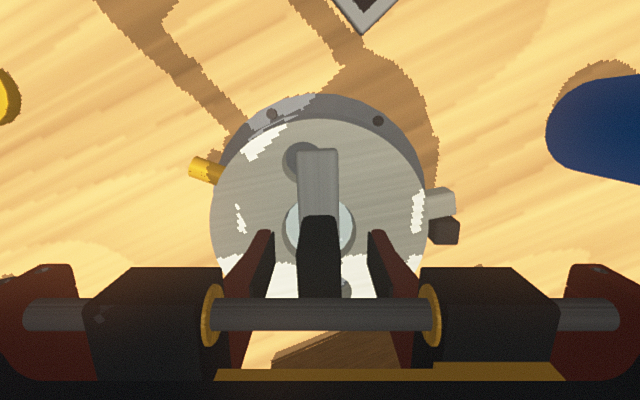

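The fingers are clear of the handle on both sides. I'll lift straight up.

```bash
python3 -m inch '[{"dx":0,"dy":0,"dz":-0.1,"wx":0,"wy":0,"wz":0,"grip":0.4},{"dx":0,"dy":0,"dz":-0.2,"wx":0,"wy":0,"wz":0,"grip":0.4},{"dx":0,"dy":0,"dz":-0.3,"wx":0,"wy":0,"wz":0,"grip":0.4},{"dx":0,"dy":0,"dz":-0.4,"wx":0,"wy":0,"wz":0,"grip":0.4},{"dx":0,"dy":0,"dz":-0.4,"wx":0,"wy":0,"wz":0,"grip":0.4},{"dx":0,"dy":0,"dz":-0.4,"wx":0,"wy":0,"wz":0,"grip":0.4},{"dx":0,"dy":0,"dz":-0.4,"wx":0,"wy":0,"wz":0,"grip":0.4},{"dx":0,"dy":0,"dz":-0.3,"wx":0,"wy":0,"wz":0,"grip":0.4},{"dx":0,"dy":0,"dz":-0.1,"wx":0,"wy":0,"wz":0,"grip":0.4},{"dx":0,"dy":0,"dz":0,"wx":0,"wy":0,"wz":0,"grip":0.4}]'
python3 look.py 15
python3 - <<'E'
import cv2,numpy as np
im=cv2.imread("pics/w15.png");a=cv2.resize(im[130:290,210:470],None,fx=3,fy=3,interpolation=cv2.INTER_CUBIC)
cv2.imwrite("pics/d15.png",a)
E
```

```text
clock: 22.15
tcp_pos: [580.4, 228.8, 407.4]
eef_rot: [0.218, 0.976, 0.0, 0.001]
force: [0.1, -0.6, -0.4]
finger_gap: 52.5
154.79659628207665 [580.37283743 228.8260952  407.42538981] [ 0.05793779 -0.64066564 -0.38329965] [-0.04467311 -0.09307503 -0.04655209] 22.15
```

View pics/d15.png

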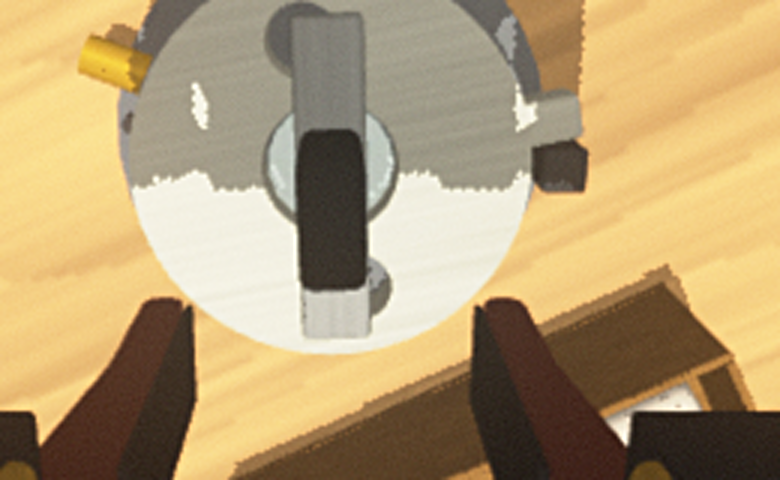

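View pics/c15.png

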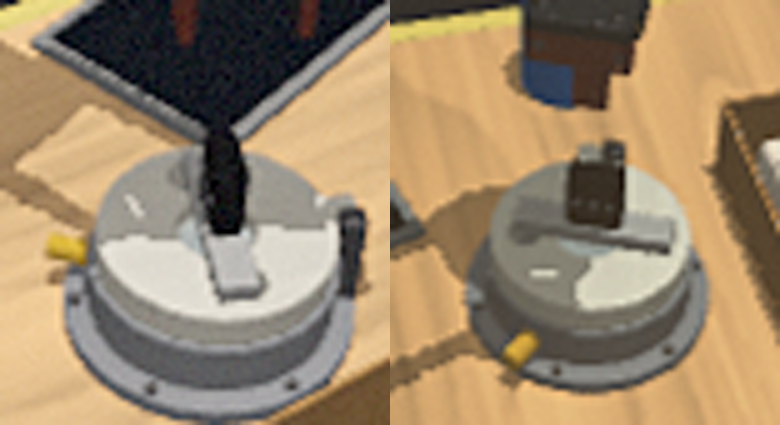

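The spanner stands upright and flat in the ring, the lug is against the post (crop (560,140)), and the robot is clear. Handing in.

Run:
```python
from station import ticket
print(ticket.job_done())
```

```text
the job is handed in; nothing more can be done
None
```

The job is handed in, at 22.2 s on the clock. The wide spanner is standing in the lock ring with both prongs home, and the ring's lug is up against the stop post.

- **Spanner:** I took the wide one (crossbar measured 111.8 mm). The narrow spanner, the purple look-alike and the green ring were not touched.
- **Seating before turning:** I lowered it until the vertical force jumped by about 10 N. By the measured grip height, the handle centre was then at 111 mm, which puts the ring top at 72 mm. The first camera triangulation had put the ring top at 74 mm, so I relied on the force contact instead. The camera views showed no gap between crossbar and ring.
- **Turning:** I turned clockwise until the moment about the vertical rose from 0.2 to 1.17 N·m. I then eased off within the play, opened the fingers and lifted straight up.
- **Last checks:** The pictures showed the spanner upright and flat on the ring, the lug touching the post, and the gripper clear above with no force on it.
- **Other disagreements:** The wrist camera placed the ring centre about 3 mm from the scene and side views, so I aimed at the mean. The very first move calls were refused because each row needs every key, and nothing moved.

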